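Third hand: hold a heat sink against a sprung stop

ROBOT

A 7-joint arm with a two-finger parallel gripper is mounted at the origin on the work surface. World frame = base frame: x ahead of the robot, y to its left, z up, the work surface at z = 0. Lengths are in m, angles in rad, forces in N, time in s.
With the tool pointing down it reaches from about 0.4 to 0.875 m from the base axis. Payload 4.4 kg.
Tool frame: the origin (TCP) lies on the centre line of the jaws, within the pads' length; the fingertips stand 17 mm ahead of it and the grasp point (between the pads) lies 2 mm behind it; z points along the fingers, y is the line along which they close (so a half turn about z gives the same grasp; the last joint's range is limited). The gripper opens to 85 mm and grips with 20 to 120 N. Pads are 22 mm wide; open, the fingers measure 114 mm over their backs; the gripper's body (76 mm by 85 mm) begins 54 mm behind the grasp point. The pads swing forward as they close: fully open they stand 13 mm farther back than shut.
Start: joints at [-1.376, 0.628, 0.038, 1.517, -0.027, 0.996, -0.02], TCP at [0.168, 0.628, 0.248] pointing down, gripper open.
Joint ranges: [-3.06, 3.06], [-0.37, 2.12], [-1.25, 1.32], [0.18, 2.47], [-1.1, 4.24], [0.23, 1.98], [-2.94, 2.94]. Speed limits (rad/s): [2.57, 2.57, 3.14, 3.14, 3.14, 3.14, 3.14].

INTERFACE

Orientations are given as a unit quaternion [w, x, y, z].
In Python, from cell import env gives the robot as it stands.
- The arm moves only by the tool servo_tool, never from a script. Its argument "series" is a list of rows, each a list of 3 entries, a list of its own where there are three numbers: the shift along the tool's x, y, z in cm, then the turn, a rotation vector about the tool's x, y, z in rad, then the opening, from -1 (shut) to 1 (fully open), so that 0 is half open. A call has 1 to 20 rows; each row is the pose to reach, as a shift and turn from the pose commanded when the call began, along the tool's axes at that moment; what a row does not reach only later rows make up. A row lasts 1/10 s, in which the tool goes at most 50 mm and 8.59 degrees, less where a joint would pass 70% of its speed; a pose out of reach is approached as far as the arm can. A call with a gripper value outside its range is refused whole. The fingers move at their own pace and stop on an object; "newtons" is the grip in N (left out, the last holds). Time passes only in rows, so rows that repeat a pose let the fingers close. It gives the time, the measured TCP pose, the force, the opening and the grip force at its end, in the units of the state.
- env.state(): the state, without advancing time (a new reading comes with each control period).
- env.camera(name): name is "side" or "top"; returns (picture, depth): 480x640x3 uint8, red, green, blue; 480x640 float32, m along the optical axis (not along the pixel's ray), 0 where there is no reading.
- env.camera_params(name): a dict with "fx", "fy", "cx", "cy" (pixels), "R" (3x3) and "t" (3): a world point X has camera coordinates R X + t. Camera axes: x right, y down, z forward; pixel columns grow to the right and rows downward; lengths in m; the calibration is good to about 2 mm. A picture is of the moment at which its call begins. camera_params takes no time and is no camera call.
- env.sign_off(): hands the job in; it is judged then, once.
The state is a dict: "time": time; "joints": joint angles; "qd": joint speeds; "joint_torque": joint torques, N m; "tcp_pos": TCP position; "eef_rot": TCP orientation; "wrist_force": force on the tool from outside, world axes, zero at the start; "ft_torque": the same for the moment, N m; "grip_width": finger opening in m; "grip_force": force on a finger pad.
Only numpy, scipy, OpenCV 4.12 (cv2) and the standard library are available. Lean on these libraries where they do the work, as an engineer would, in place of code of your own. Each camera call takes 0.05 s, during which the arm holds its last target. There are 200 camera calls.

TASK

Take the tall finned heat sink from the bench, stand it upright on the bed of the assembly fixture, centred on the sprung stop with its flat back squarely against the stop's face (fins away from it), and push it along the bed until the stop's brass pointer is between the two gauge posts, never pushing the pointer beyond the far post. Finish while still holding it there with that steady push, so that a colleague can fasten it; do not let go. Leave everything else on the bench where it is.

Things in the scene. Friction and masses are not known exactly. Their poses are not given: they have to be found in the camera images.
- heatsink_mid (a point): Centre of the tall heat sink: loose, bare aluminium, about 110 g, upright, 40 deep (x) by 46 wide (y) by 45 mm tall (z); this point is 22.5 mm above its foot. Its +x side is the flat back (a wall 8 mm thick); six thin upright fins run from it to the -x side. The outer faces of the two end fins are flat: grip it there, across its width (y).
- fixture: Fixture bolted to the bench: aluminium bed plate 280 (x) by 130 (y) by 12 mm thick; origin under its centre, at bench level. Push direction +x. The bed is clear from x = -140 to the stop's face, at +20 mm at rest. Behind it: a steel block (x 107 to 129, top 52 mm above bench) and two upright steel gauge posts 5 mm thick (x 63 and 83, y +46, tops 70 mm above bench).
- stop_face (a point): Centre line of the stop's flat face, at y = 0 of the fixture and 34.5 mm above the bench; moves with the stop; same axes as the fixture, the face looks to -x. The face is a bare steel plate 60 wide by 40 mm tall, starting 1 mm above the bed, 10 mm thick.
- stop (a joint): Travel of the sprung stop along the fixture's +x, in m: 0 at rest, growing as it is pushed in, at most 0.034. Springs push back 0.5 N per mm, no preload (9 N at 0.018), and return it when let go. Its brass pointer is 35 mm behind the face and sticks out to the fixture's +y; it is wholly between the posts from 0.012 (6 N) to 0.024 (12 N), midway at 0.018.
- low_sink: Bystander: a low finned aluminium heat sink, 32 by 36 by 20 mm tall, loose; origin at the centre of its underside.
- spool: Bystander: grey flanged spool standing on end, 52 mm dia, 40 mm tall, loose; origin at the centre of its underside.
- flux_jar: Bystander: small round jar with a black lid, 44 mm dia, 50 mm tall; origin under its centre.
- screwdriver: Bystander: screwdriver with a red handle, 160 mm long, lying on the bench; origin under its middle.
- cutters: Bystander: pair of cutters with black and yellow handles, about 140 mm long, lying on the bench.
- brush_cup: Bystander: steel cup, 70 mm dia, 80 mm tall; origin under its centre.
There are look-alikes about, which are no part of the job. What is shaped like the part that bears heatsink_mid but pink or purple is not meant.

How it is judged:
At the end, for the whole second after the job is handed in: For the last second the robot holds the heat sink still on the bed (5 mm), upright and square to the stop (0.1 rad), centred (9 mm), flat back on the stop, pressing with 5 to 13.5 N, the stop pushed in 11.5 to 24.5 mm (value of joint stop between 0.0115 and 0.0245 m and contact force between heatsink and stop between 5 and 13.5 N and y of heatsink_mid in the frame of fixture between -0.009 and 0.009 m and height (world z) of heatsink_mid between 0.0295 and 0.0395 m and angle between heatsink_mid's own z axis and vertical below 0.1 rad and angle between the x axis of heatsink_mid and the x axis of fixture, either way round below 0.1 rad and x of stop_face in the frame of heatsink_mid between 0.017 and 0.024 m and linear speed of heatsink below 0.01 m/s and velocity of joint stop between -0.01 and 0.01 m/s and contact force between any of the fingers, the arm and heatsink above 1 N); the arm keeps its last pose, push and grip.
It fails at once if the stop is pushed well past the far post (more than 29 mm) (value of joint stop above 0.029 m).
It fails at once if a bystander is moved more than 25 mm (distance of any of low_sink, spool, flux_jar, screwdriver, cutters, brush_cup from where it was at the start of the episode above 0.025 m).
It also fails if it takes over 48 s, if anything falls off the work surface, if the arm or the gripper's body presses on something with over 40 N, if the wrist force passes 120 N, or if a joint passes its speed limit or range.

## Working session

There is one attempt and no reset: what is moved stays moved. The work goes in short steps, Python scripts to look and compute and a tool call to move; the robot and the scene stay as the last step left them, time stands still between calls to the robot, and variables do not carry over. Pictures are saved under pics/ and viewed, at most 10 in all, crops included, and the job is handed in when it is done.

Besides the shell and the picture viewer there is one more tool, called by a JSON object that holds its "method" and its "body". servo_tool: Moves the arm, as the interface text tells. Its arguments: {"type":"object","properties":{"series":{"type":"array","items":{"type":"array"}},"newtons":{"type":"number"}},"required":["series"]}

```bash
mkdir -p pics; ls
cat > h.py <<'E'
import numpy as np,cv2
from cell import env
def cam(n):
    im,d=env.camera(n);P=env.camera_params(n);return im,d,P
def pts(d,P):
    v,u=np.mgrid[:480,:640];R=np.array(P["R"]);t=np.array(P["t"])
    c=np.stack([(u-P["cx"])/P["fx"]*d,(v-P["cy"])/P["fy"]*d,d],-1)
    return (c-t)@R
E
python3 - <<'E'
from h import *
for n in("top","side"):
    im,d,P=cam(n);cv2.imwrite(f"pics/{n}0.png",im[...,::-1]);np.savez(f"{n}0.npz",im=im,d=d)
    print(n,P)
s=env.state();print(s)
E
```

```text
pics
top {'fx': 517.5772576613372, 'fy': 517.5772576613372, 'cx': 319.38294152675917, 'cy': 231.69879181379468, 'R': array([[ 0.02380997, -0.99965724,  0.01088525],
       [-0.99289382, -0.02491598, -0.11636603],
       [ 0.11659736, -0.00803722, -0.99314675]]), 't': array([-0.04690038,  0.5263569 ,  1.45740173])}
side {'fx': 471.54918497715545, 'fy': 471.54918497715545, 'cx': 318.25301506050835, 'cy': 248.10021949258365, 'R': array([[ 0.99527188, -0.09688723, -0.00683766],
       [-0.07246411, -0.69382052, -0.71649287],
       [ 0.0646749 ,  0.71360069, -0.6975609 ]]), 't': array([-0.51350944,  0.07087717,  1.17539167])}
{'time': 0.1, 'joints': array([-1.37579063,  0.62924547,  0.03842   ,  1.51824761, -0.02700175,
        0.99630926, -0.01997418]), 'qd': array([ 0.00077423, -0.00064576,  0.0013492 , -0.00095728,  0.00102298,
       -0.00111549,  0.0008596 ]), 'joint_torque': array([ 3.29938666e-03, -5.64535975e+01,  1.23093098e+00, -1.93970758e+01,
        1.14341994e-02,  5.43179151e-03,  1.62899590e-05]), 'tcp_pos': array([0.16742897, 0.62752524, 0.24749239]), 'eef_rot': array([-1.09949383e-04,  1.30011047e-01,  9.91512184e-01, -8.39181578e-04]), 'wrist_force': array([ 0.18721201,  0.6095546 , -0.5068285 ]), 'ft_torque': array([ 0.0183804 , -0.02051072,  0.04905282]), 'grip_force': 0.0, 'grip_width': 0.08514872986383767}
```

View pics/top0.png

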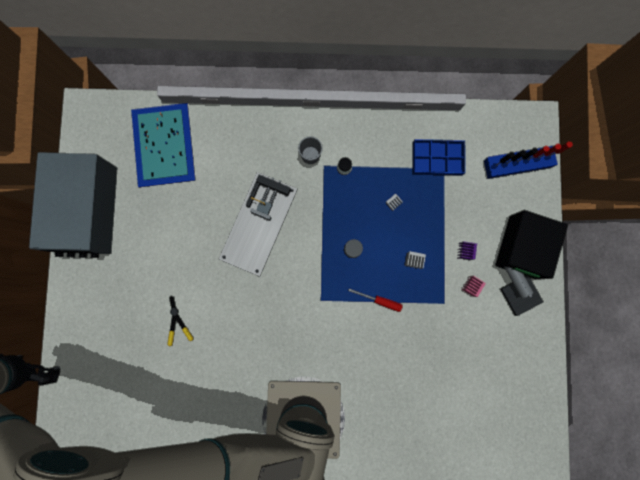

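View pics/side0.png

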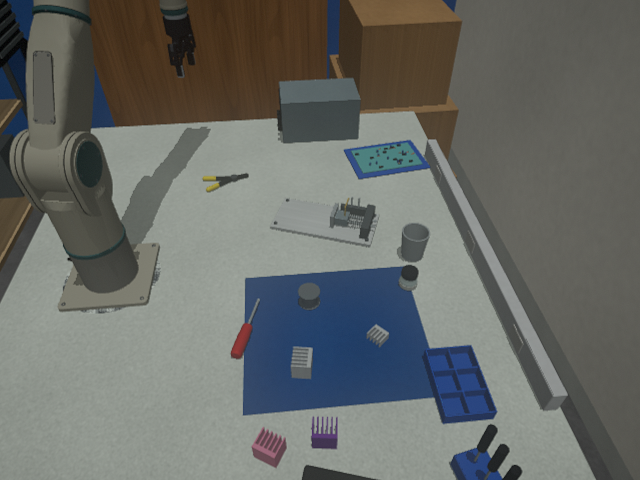

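The top view shows the following:
- Grey tall finned sink at (416,260).
- Low sink at (394,202).
- Purple look-alike at (467,251) and pink look-alike at (473,286).
- Fixture bed at (258,225), with its stop and block near (270,190).

The candidate that fits is (416,260), because it is bare aluminium and taller. I'll confirm that in an enlarged crop and measure at the same time.

Run:
```python
from h import *
z=np.load("top0.npz");im,d=z["im"],z["d"];P=env.camera_params("top");X=pts(d,P)
zs=np.load("side0.npz");ims,ds=zs["im"],zs["d"];Ps=env.camera_params("side");Xs=pts(ds,Ps)
c=lambda I,u,v,w,h,s:cv2.resize(I[v:v+h,u:u+w,::-1],None,fx=s,fy=s,interpolation=cv2.INTER_CUBIC)
a=c(im,395,240,40,40,10);b=c(ims,280,335,40,50,8)
f=c(im,215,165,90,120,3);g=c(ims,260,185,130,70,3)
C=np.zeros((600,800,3),np.uint8)
for I,x,y in((f,400,0),(a[:300],0,0),(b[:300],0,300)):
    h,w=I.shape[:2];h=min(h,600-y);C[y:y+h,x:x+w]=I[:h]
C[390:,410:800]=g[:210]
cv2.imwrite("pics/crop.png",C)
# tall sink: above-mat points
for nm,Y,uv in(("top",X,(400,245,432,275)),("side",Xs,(283,335,322,385)),("low",X,(382,190,408,214))):
    p=Y[uv[1]:uv[3],uv[0]:uv[2]].reshape(-1,3);
    for lo in(.012,.035):
        q=p[(p[:,2]>lo)&(p[:,2]<.06)]
        if len(q)>5:
            r=cv2.minAreaRect((q[:,:2]*1000).astype(np.float32));print(nm,lo,len(q),q[:,2].max(),np.percentile(q[:,2],50),r)
# bed
for nm,Y,uv in(("top",X,(215,165,305,285)),("side",Xs,(262,185,390,250))):
    p=Y[uv[1]:uv[3],uv[0]:uv[2]].reshape(-1,3)
    q=p[(p[:,2]>.007)&(p[:,2]<.1)];print(nm,"bed",len(q),cv2.minAreaRect((q[:,:2]*1000).astype(np.float32)))
    q=p[(p[:,2]>.042)&(p[:,2]<.09)];print(nm,"tops",len(q),cv2.minAreaRect((q[:,:2]*1000).astype(np.float32)))
    print(np.percentile(p[:,2],[5,20,50,80,95]))
```

```text
top 0.012 259 0.05247379123603907 0.039343841722466084 ((454.1327819824219, -309.5127258300781), (47.89997482299805, 40.610286712646484), 80.60626983642578)
top 0.035 160 0.05247379123603907 0.04427640359076618 ((454.1974182128906, -310.02484130859375), (46.91936111450195, 40.44655990600586), 80.20481872558594)
side 0.012 573 0.047455953509641435 0.03990417429426121 ((452.30059814453125, -308.0589599609375), (50.05446243286133, 40.50147247314453), 80.47809600830078)
side 0.035 406 0.047455953509641435 0.0421201958750431 ((452.1938781738281, -307.5884094238281), (48.901004791259766, 40.45258712768555), 80.10743713378906)
low 0.012 94 0.03177806825240557 0.01977582881010108 ((623.271484375, -250.1405029296875), (31.104461669921875, 37.785614013671875), 45.61028289794922)
top bed 4168 ((548.02294921875, 141.79527282714844), (351.3041076660156, 257.77923583984375), 2.1414928436279297)
top tops 447 ((619.700927734375, 118.54290008544922), (100.88338470458984, 109.80870056152344), 68.41213989257812)
[-0.00423318 -0.0011036   0.00343169  0.01324578  0.04020328]
side bed 3330 ((549.3875122070312, 146.89068603515625), (136.0853729248047, 280.05072021484375), 69.0988998413086)
side tops 355 ((618.0477294921875, 118.0634994506836), (104.31017303466797, 108.91862487792969), 68.96244049072266)
[-0.00395028 -0.00220232  0.00066182  0.01173136  0.03985165]
```

View pics/crop.png

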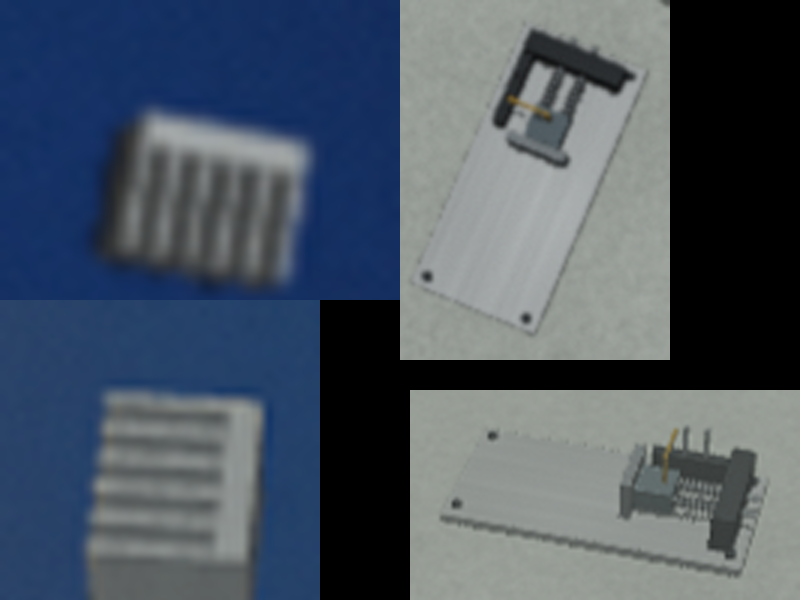

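The crop shows bare aluminium, with the flat back wall on the +x side (upper edge, pixel ~(417,253)), so (416,260) is the right part. On the fixture, the stop plate is at about (261,214) and the brass pointer at about (258,200). Next I'll refine the fixture edges and work out the first move.

```bash
cat >> h.py <<'E'
from scipy.spatial.transform import Rotation as Ro
def ray(P,uv,z):
    R=np.array(P["R"]);t=np.array(P["t"]);uv=np.atleast_2d(uv)
    D=np.c_[(uv[:,0]-P["cx"])/P["fx"],(uv[:,1]-P["cy"])/P["fy"],np.ones(len(uv))]@R;o=-R.T@t
    return o+D*((z-o[2])/D[:,2])[:,None]
def to(pos,yaw):  # part yaw in deg: tool y along part y, pointing down
    s=env.state();q=s["eef_rot"];T=Ro.from_quat([q[1],q[2],q[3],q[0]])
    a=np.radians(yaw);y=np.array([-np.sin(a),np.cos(a),0]);z=np.array([0,0,-1.]);G=Ro.from_matrix(np.c_[np.cross(y,z),y,z])
    print("tcp",s["tcp_pos"].round(4),"shift cm",(T.inv().apply(np.array(pos)-s["tcp_pos"])*100).round(2),"turn",(T.inv()*G).as_rotvec().round(3))
E
python3 - <<'E'
from h import *
for n,(u0,v0,u1,v1) in(("top",(212,160,305,285)),("side",(262,185,392,255))):
    P=env.camera_params(n);g=cv2.cvtColor(np.load(n+"0.npz")["im"],cv2.COLOR_RGB2GRAY)[v0:v1,u0:u1]
    L=cv2.createLineSegmentDetector().detect(g)[0][:,0]
    for l in L:
        l=l+[u0,v0,u0,v0];A=ray(P,l.reshape(2,2),.012);v=A[1]-A[0];ln=np.hypot(*v[:2])
        if ln>.045:print(n,l.round(),A[:,:2].round(4).tolist(),round(np.degrees(np.arctan2(v[1],v[0]))%180,1),round(ln,3))
to([.40,.30,.25],-9.7);to([.453,-.309,.15],-9.7);to([.453,-.309,.026],-9.7)
E
```

```text
top [286. 196. 270. 188.] [[0.6313, 0.0661], [0.6556, 0.1132]] 62.8 0.053
top [259. 186. 250. 207.] [[0.6598, 0.1467], [0.5978, 0.1706]] 159.0 0.066
top [245. 204. 258. 174.] [[0.6059, 0.1844], [0.6948, 0.1511]] 159.4 0.095
top [278. 181. 293. 189.] [[0.6758, 0.0899], [0.6534, 0.0454]] 63.2 0.05
top [269. 221. 250. 214.] [[0.5562, 0.1132], [0.5777, 0.1684]] 68.7 0.059
top [276. 193. 268. 215.] [[0.6404, 0.0949], [0.576, 0.116]] 161.9 0.068
top [259. 174. 278. 182.] [[0.6968, 0.147], [0.6743, 0.09]] 68.5 0.061
top [256. 209. 266. 189.] [[0.5917, 0.1539], [0.652, 0.1271]] 156.0 0.066
top [259. 273. 294. 193.] [[0.406, 0.136], [0.642, 0.044]] 158.7 0.253
top [299. 188. 261. 276.] [[0.6571, 0.0293], [0.3971, 0.1313]] 158.6 0.279
top [234. 264. 253. 272.] [[0.4285, 0.2103], [0.4072, 0.1543]] 69.2 0.06
top [270. 185. 286. 192.] [[0.6627, 0.1137], [0.6443, 0.0658]] 68.9 0.051
side [358. 237. 360. 223.] [[0.6297, 0.0667], [0.6443, 0.122]] 75.1 0.057
side [374. 215. 367. 240.] [[0.6881, 0.1516], [0.6496, 0.0531]] 68.6 0.106
side [341. 203. 365. 208.] [[0.6028, 0.2156], [0.6687, 0.1866]] 156.3 0.072
side [329. 227. 329. 216.] [[0.5572, 0.1151], [0.5619, 0.1621]] 84.3 0.047
side [354. 228. 334. 225.] [[0.6236, 0.102], [0.5702, 0.1229]] 158.6 0.057
side [368. 247. 270. 229.] [[0.6483, 0.0262], [0.3971, 0.1242]] 158.7 0.27
side [271. 226. 369. 244.] [[0.4004, 0.1363], [0.6531, 0.0369]] 158.5 0.272
side [330. 217. 335. 202.] [[0.5653, 0.1558], [0.5864, 0.2191]] 71.5 0.067
side [379. 215. 370. 246.] [[0.7023, 0.1481], [0.6554, 0.029]] 68.5 0.128
tcp [0.1674 0.6275 0.2475] shift cm [-30.91 -25.65  -0.21] turn [-0.002 -0.    -0.091]
tcp [0.1674 0.6275 0.2475] shift cm [-51.74 -83.11   9.89] turn [-0.002 -0.    -0.091]
tcp [0.1674 0.6275 0.2475] shift cm [-51.74 -83.09  22.29] turn [-0.002 -0.    -0.091]
```

{"method": "servo_tool", "body": {"series": [[[-31, -25.7, 0], [0, 0, -0.09], 1], [[-31, -25.7, 0], [0, 0, -0.09], 1], [[-31, -25.7, 0], [0, 0, -0.09], 1], [[-31, -25.7, 0], [0, 0, -0.09], 1], [[-31, -25.7, 0], [0, 0, -0.09], 1], [[-31, -25.7, 0], [0, 0, -0.09], 1], [[-31, -25.7, 0], [0, 0, -0.09], 1], [[-31, -25.7, 0], [0, 0, -0.09], 1], [[-51.7, -83.1, 10], [0, 0, -0.09], 1], [[-51.7, -83.1, 10], [0, 0, -0.09], 1], [[-51.7, -83.1, 10], [0, 0, -0.09], 1], [[-51.7, -83.1, 10], [0, 0, -0.09], 1], [[-51.7, -83.1, 10], [0, 0, -0.09], 1], [[-51.7, -83.1, 10], [0, 0, -0.09], 1], [[-51.7, -83.1, 10], [0, 0, -0.09], 1], [[-51.7, -83.1, 10], [0, 0, -0.09], 1], [[-51.7, -83.1, 10], [0, 0, -0.09], 1], [[-51.7, -83.1, 10], [0, 0, -0.09], 1], [[-51.7, -83.1, 10], [0, 0, -0.09], 1], [[-51.7, -83.1, 10], [0, 0, -0.09], 1]]}}

```text
time: 2.1
tcp_pos: [0.4507, -0.2899, 0.151]
eef_rot: [-0.0, 0.085, 0.996, 0.0]
wrist_force: [1.2, 0.5, 0.5]
grip_width: 0.0854
grip_force: 0.0
```

{"method": "servo_tool", "body": {"series": [[[0, -1.9, 3], [0, 0, 0], 1], [[0, -1.9, 3], [0, 0, 0], 1], [[0, -1.9, 3], [0, 0, 0], 1]]}}

```text
time: 2.4
tcp_pos: [0.447, -0.3057, 0.1209]
eef_rot: [-0.001, 0.086, 0.996, 0.001]
wrist_force: [0.8, 0.7, -0.4]
grip_width: 0.0853
grip_force: 0.0
```

Run:
```python
from h import *
im,d,P=cam("side");cv2.imwrite("pics/s1.png",cv2.resize(im[240:420,220:400,::-1],None,fx=3.3,fy=3.3))
to([.453,-.309,.026],-9.7)
```

```text
tcp [ 0.448  -0.3052  0.1217] shift cm [-0.56 -0.31  9.57] turn [ 0.001 -0.001 -0.   ]
```

View pics/s1.png

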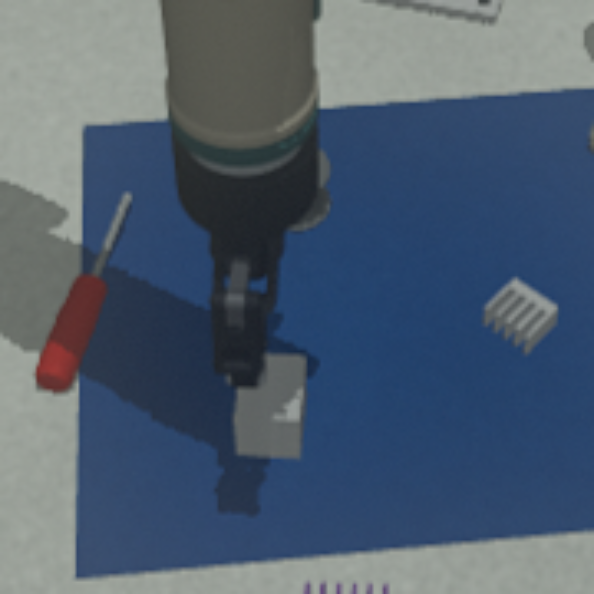

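The gripper is above the sink: finger at crop (240,350), sink at (270,405), with the screwdriver and low sink clear. I'll descend to the grasp.

{"method": "servo_tool", "body": {"series": [[[-0.5, -0.3, 4], [0, 0, 0], 1], [[-0.5, -0.3, 7], [0, 0, 0], 1], [[-0.5, -0.3, 9.5], [0, 0, 0], 1], [[-0.5, -0.3, 9.5], [0, 0, 0], 1], [[-0.5, -0.3, 9.5], [0, 0, 0], 1], [[-0.5, -0.3, 9.5], [0, 0, 0], 1]], "newtons": 60}}

```text
time: 3.05
tcp_pos: [0.4536, -0.3104, 0.0285]
eef_rot: [0.001, 0.085, 0.996, -0.001]
wrist_force: [0.0, 1.4, 0.8]
grip_width: 0.0855
grip_force: 0.0
```

Run:
```python
from h import *
print(env.state()["wrist_force"]);to([.453,-.309,.026],-9.7)
```

```text
[0.02738885 1.37263805 0.82542149]
tcp [ 0.4536 -0.3104  0.0285] shift cm [0.09 0.13 0.25] turn [-0.001  0.003 -0.   ]
```

{"method": "servo_tool", "body": {"series": [[[0, 0, 0.25], [0, 0, 0], 0.5], [[0, 0, 0.25], [0, 0, 0], 0], [[0, 0, 0.25], [0, 0, 0], -1], [[0, 0, 0.25], [0, 0, 0], -1], [[0, 0, 0.25], [0, 0, 0], -1], [[0, 0, 0.25], [0, 0, 0], -1], [[0, 0, 0.25], [0, 0, 0], -1], [[0, 0, 0.25], [0, 0, 0], -1], [[0, 0, 0.25], [0, 0, 0], -1], [[0, 0, 0.25], [0, 0, 0], -1]], "newtons": 60}}

```text
time: 4.05
tcp_pos: [0.4526, -0.3106, 0.0249]
eef_rot: [0.0, 0.085, 0.996, -0.0]
wrist_force: [0.1, 1.1, 5.7]
grip_width: 0.0452
grip_force: 61.8
```

{"method": "servo_tool", "body": {"series": [[[0, 0, -3], [0, 0, 0], -1], [[0, 0, -7], [0, 0, 0], -1], [[0, 0, -9], [0, 0, 0], -1], [[0, 0, -9], [0, 0, 0], -1], [[0, 0, -9], [0, 0, 0], -1]]}}

```text
time: 4.55
tcp_pos: [0.4521, -0.3104, 0.1143]
eef_rot: [0.0, 0.085, 0.996, -0.0]
wrist_force: [-0.2, -0.5, -1.4]
grip_width: 0.0453
grip_force: 61.6
```

Run:
```python
from h import *
im,d,P=cam("side");cv2.imwrite("pics/s2.png",cv2.resize(im[240:420,220:400,::-1],None,fx=3.3,fy=3.3))
ex=np.array([.9314,-.364]);ey=np.array([.364,.9314])
f=lambda x,y,z:[*((.4615+x)*ex+(.3385+y)*ey),z]
# stop plate check: edge at z=.053
print((ray(env.camera_params("top"),[[269,221],[250,214]],.053)[:,:2]@np.c_[ex,ey]-[.4615,.3385]).round(4))
print(f(-.06,0,.05),f(-.06,0,.11))
to(f(-.06,0,.12),-21.35)
```

```text
[[ 0.0124 -0.0354]
 [ 0.01    0.0222]]
[np.float64(0.49717110000000003), np.float64(0.16913290000000003), 0.05] [np.float64(0.49717110000000003), np.float64(0.16913290000000003), 0.11]
tcp [ 0.4516 -0.31    0.1135] shift cm [ 3.66 48.   -0.62] turn [ 0.    -0.001  0.202]
```

View pics/s2.png

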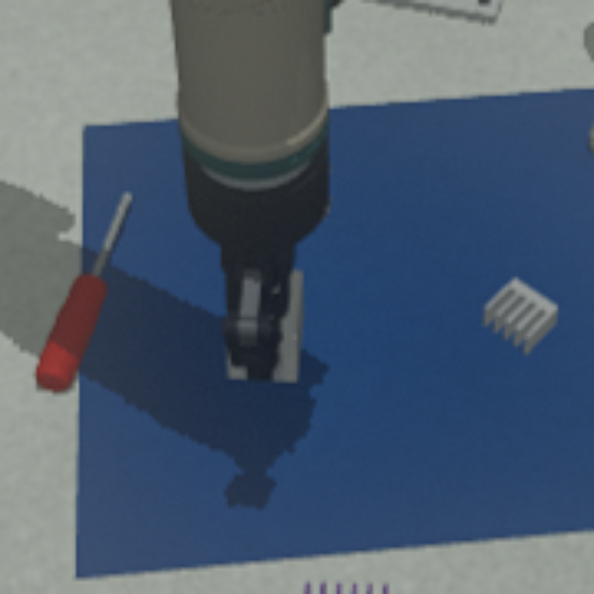

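The sink is held upright and clear of the mat: sink at crop (270,330), opening 45 mm. I'll carry it over to the bed.

{"method": "servo_tool", "body": {"series": [[[3.7, 48, -0.6], [0, 0, 0.2], -1], [[3.7, 48, -0.6], [0, 0, 0.2], -1], [[3.7, 48, -0.6], [0, 0, 0.2], -1], [[3.7, 48, -0.6], [0, 0, 0.2], -1], [[3.7, 48, -0.6], [0, 0, 0.2], -1], [[3.7, 48, -0.6], [0, 0, 0.2], -1], [[3.7, 48, -0.6], [0, 0, 0.2], -1], [[3.7, 48, -0.6], [0, 0, 0.2], -1], [[3.7, 48, -0.6], [0, 0, 0.2], -1], [[3.7, 48, -0.6], [0, 0, 0.2], -1], [[3.7, 48, -0.6], [0, 0, 0.2], -1], [[3.7, 48, -0.6], [0, 0, 0.2], -1], [[3.7, 48, -0.6], [0, 0, 0.2], -1], [[3.7, 48, -0.6], [0, 0, 0.2], -1]]}}

```text
time: 6.0
tcp_pos: [0.4971, 0.1668, 0.1197]
eef_rot: [-0.0, 0.186, 0.983, -0.001]
wrist_force: [-0.4, -0.2, -1.7]
grip_width: 0.0451
grip_force: 61.8
```

Run:
```python
from h import *
ex=np.array([.9314,-.364]);ey=np.array([.364,.9314])
f=lambda x,y,z:[*((.4615+x)*ex+(.3385+y)*ey),z]
im=np.load("top0.npz")["im"];g=cv2.cvtColor(im,cv2.COLOR_RGB2GRAY).astype(float)
P=env.camera_params("top");M=np.c_[ex,ey]
F=lambda P,uv,z:(ray(P,uv,z)[:,:2]@M-[.4615,.3385]).round(4)
for n,cs in(("top",((224,257),(257,271))),("side",((287,200),(275,223)))):
    g=cv2.cvtColor(np.load(n+"0.npz")["im"],cv2.COLOR_RGB2GRAY).astype(float);P=env.camera_params(n)
    for u,v in cs:
        w=np.maximum(0,120-g[v-4:v+5,u-4:u+5]);yy,xx=np.mgrid[v-4:v+5,u-4:u+5]
        print(n,"hole",w.sum(),F(P,[[ (xx*w).sum()/w.sum(),(yy*w).sum()/w.sum()]],.012))
s=env.state();T=s["tcp_pos"];print("tcp in fixture",T[:2]@M-[.4615,.3385],T[2])
im,d,P=cam("side");cv2.imwrite("pics/s3.png",cv2.resize(im[120:270,240:440,::-1],None,fx=4,fy=4,interpolation=cv2.INTER_CUBIC))
to(f(-.06,0,.04),-21.35)
```

```text
top hole 423.0 [[-0.1302  0.0496]]
top hole 352.0 [[-0.1304 -0.0544]]
side hole 286.0 [[-0.1333  0.0534]]
side hole 381.0 [[-0.1333 -0.0539]]
tcp in fixture [-0.05919601 -0.00222932] 0.11970362504092404
tcp [0.4973 0.167  0.1199] shift cm [0.09 0.2  7.99] turn [-0.001 -0.    -0.001]
```

View pics/s3.png

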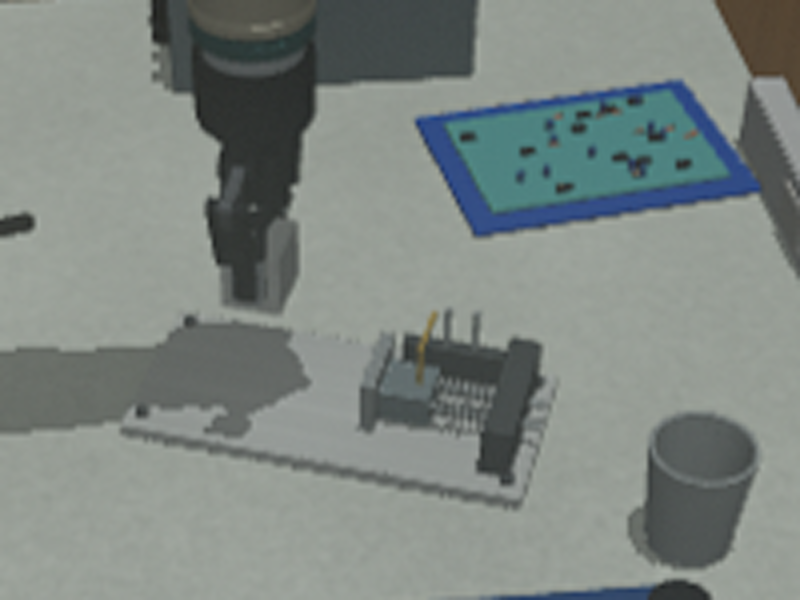

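The sink hangs over the bed at crop (265,270), with the stop plate at (375,385) and the pointer at (428,345) at rest. I'll lower it onto the bed.

{"method": "servo_tool", "body": {"series": [[[0, 0.1, 4], [0, 0, 0], -1], [[0, 0.1, 6.5], [0, 0, 0], -1], [[0, 0.1, 7.9], [0, 0, 0], -1], [[0, 0.1, 7.9], [0, 0, 0], -1], [[0, 0.1, 7.9], [0, 0, 0], -1], [[0, 0.1, 7.9], [0, 0, 0], -1]]}}

```text
time: 6.65
tcp_pos: [0.4987, 0.1698, 0.0423]
eef_rot: [0.001, 0.185, 0.983, 0.001]
wrist_force: [-0.4, 0.6, -0.8]
grip_width: 0.0455
grip_force: 61.8
```

{"method": "servo_tool", "body": {"series": [[[0, 0, 0.1], [0, 0, 0], -1], [[0, 0, 0.2], [0, 0, 0], -1], [[0, 0, 0.25], [0, 0, 0], -1], [[0, 0, 0.25], [0, 0, 0], -1], [[0, 0, 0.25], [0, 0, 0], -1]]}}

```text
time: 7.15
tcp_pos: [0.4977, 0.1698, 0.0387]
eef_rot: [-0.0, 0.184, 0.983, 0.0]
wrist_force: [-0.3, -0.5, -1.2]
grip_width: 0.0452
grip_force: 61.8
```

{"method": "servo_tool", "body": {"series": [[[0, 0, 0.1], [0, 0, 0], -1], [[0, 0, 0.1], [0, 0, 0], -1], [[0, 0, 0.1], [0, 0, 0], -1]]}}

```text
time: 7.45
tcp_pos: [0.4976, 0.1697, 0.0375]
eef_rot: [-0.0, 0.184, 0.983, -0.0]
wrist_force: [-0.1, 1.3, -0.8]
grip_width: 0.0456
grip_force: 61.8
```

{"method": "servo_tool", "body": {"series": [[[0, 0, 0.1], [0, 0, 0], -1], [[0, 0, 0.1], [0, 0, 0], -1], [[0, 0, 0.1], [0, 0, 0], -1]]}}

```text
time: 7.75
tcp_pos: [0.4978, 0.1698, 0.0369]
eef_rot: [0.0, 0.184, 0.983, 0.0]
wrist_force: [-0.9, 1.2, 4.5]
grip_width: 0.0453
grip_force: 62.2
```

```bash
cat >> h.py <<'E'
ex=np.array([.9314,-.364]);ey=np.array([.364,.9314])
f=lambda x,y,z:[*((.4615+x)*ex+(.337+y)*ey),z]
def rep():
    s=env.state();T=s["tcp_pos"];W=s["wrist_force"]
    print("t",s["time"],"fix xy",T[:2]@ex-.4615,T[:2]@ey-.337,"z",T[2],"F",W[:2]@ex,W[:2]@ey,W[2],"tau",s["ft_torque"])
E
python3 - <<'E'
from h import *
rep();to(f(-.005,0,.0365),-21.35)
E
```

```text
t 7.75 fix xy -0.05970060554722123 0.0023398208430083778 z 0.03690757704374187 F -1.306330830754846 0.7615200944815911 4.546981931435275 tau [-0.03663318  0.18479346  0.01056082]
tcp [0.4978 0.1698 0.0369] shift cm [-5.47 -0.24  0.04] turn [0.    0.    0.002]
```

{"method": "servo_tool", "body": {"series": [[[-1, -0.1, -0.05], [0, 0, 0], -1], [[-2, -0.2, -0.05], [0, 0, 0], -1], [[-3, -0.2, -0.05], [0, 0, 0], -1], [[-4, -0.2, -0.05], [0, 0, 0], -1], [[-4.7, -0.2, -0.05], [0, 0, 0], -1], [[-5.2, -0.2, -0.05], [0, 0, 0], -1], [[-5.2, -0.2, -0.05], [0, 0, 0], -1], [[-5.2, -0.2, -0.05], [0, 0, 0], -1]]}}

```text
time: 8.55
tcp_pos: [0.5451, 0.1491, 0.037]
eef_rot: [-0.0, 0.184, 0.983, -0.0]
wrist_force: [-1.3, 0.5, -0.5]
grip_width: 0.0453
grip_force: 61.9
```

Run:
```python
from h import *
rep();to(f(-.005,0,.0365),-21.35)
a,_,P=cam("side");b,_,_=cam("top")
C=np.hstack([cv2.resize(a[180:255,310:385,::-1],(400,400),interpolation=cv2.INTER_CUBIC),cv2.resize(b[160:235,235:310,::-1],(400,400),interpolation=cv2.INTER_CUBIC)])
cv2.imwrite("pics/s4.png",C)
```

```text
t 8.55 fix xy -0.008042791218726475 0.00034840254211704336 z 0.03697271665987293 F -1.3780172110781903 0.041202051826970565 -0.5283173502583529 tau [-0.00166813 -0.00095126  0.00978239]
tcp [0.5451 0.1491 0.037 ] shift cm [-0.3  -0.04  0.05] turn [-0.    -0.001  0.002]
```

View pics/s4.png

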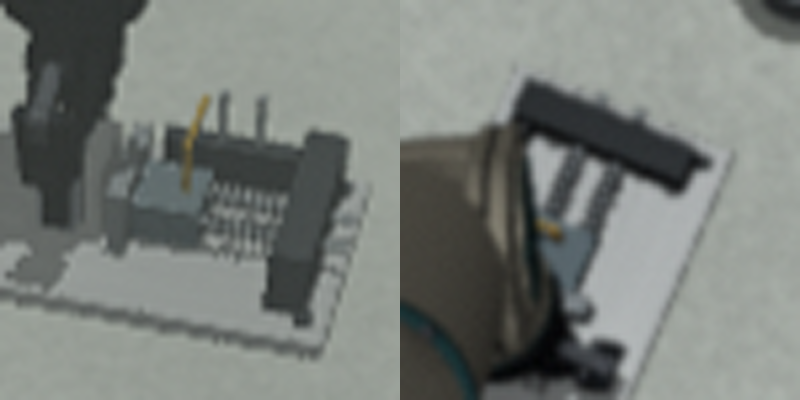

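The sink's back at side crop (100,190) is just short of the stop plate at (120,200), and the pointer at (195,130) is still left of the first post at (222,110). I'll push in small steps, watching the force.

{"method": "servo_tool", "body": {"series": [[[-0.2, 0, 0], [0, 0, 0], -1], [[-0.4, 0, 0], [0, 0, 0], -1], [[-0.6, 0, 0], [0, 0, 0], -1], [[-0.8, 0, 0], [0, 0, 0], -1], [[-1.0, 0, 0], [0, 0, 0], -1], [[-1.2, 0, 0], [0, 0, 0], -1], [[-1.4, 0, 0], [0, 0, 0], -1], [[-1.5, 0, 0], [0, 0, 0], -1], [[-1.5, 0, 0], [0, 0, 0], -1], [[-1.5, 0, 0], [0, 0, 0], -1]]}}

```text
time: 9.65
tcp_pos: [0.5587, 0.1439, 0.037]
eef_rot: [-0.001, 0.184, 0.983, 0.0]
wrist_force: [-5.1, 1.7, 1.5]
grip_width: 0.0452
grip_force: 62.1
```

Run:
```python
from h import *
rep()
```

```text
t 9.65 fix xy 0.00650719001787986 0.0004524187998046214 z 0.036992949720761885 F -5.367007927165069 -0.2235235217182847 1.5108206624511795 tau [ 0.36011045  0.86290471 -0.06780831]
```

{"method": "servo_tool", "body": {"series": [[[-0.2, 0, 0], [0, 0, 0], -1], [[-0.4, 0, 0], [0, 0, 0], -1], [[-0.6, 0, 0], [0, 0, 0], -1], [[-0.8, 0, 0], [0, 0, 0], -1], [[-0.9, 0, 0], [0, 0, 0], -1], [[-0.9, 0, 0], [0, 0, 0], -1], [[-0.9, 0, 0], [0, 0, 0], -1], [[-0.9, 0, 0], [0, 0, 0], -1], [[-0.9, 0, 0], [0, 0, 0], -1]]}}

```text
time: 10.55
tcp_pos: [0.5645, 0.1416, 0.037]
eef_rot: [-0.003, 0.184, 0.983, -0.0]
wrist_force: [-9.2, 3.1, 7.1]
grip_width: 0.0453
grip_force: 62.7
```

Run:
```python
from h import *
rep()
a,_,P=cam("side");b,_,_=cam("top");rep()
C=np.hstack([cv2.resize(a[180:255,310:385,::-1],(400,400),interpolation=cv2.INTER_CUBIC),cv2.resize(b[160:235,235:310,::-1],(400,400),interpolation=cv2.INTER_CUBIC)])
cv2.imwrite("pics/s5.png",C)
```

```text
t 10.55 fix xy 0.012737810942502481 0.00041903224517342297 z 0.0370316514495199 F -9.705557253521727 -0.4768242526593194 7.058928881399935 tau [ 0.7929381   1.82262694 -0.13294602]
t 10.65 fix xy 0.012719149768658511 0.00041975357747914277 z 0.03703389353646126 F -10.678730945919 0.05138447219893738 6.469938008641736 tau [ 0.76118834  1.81897467 -0.1404009 ]
```

View pics/s5.png

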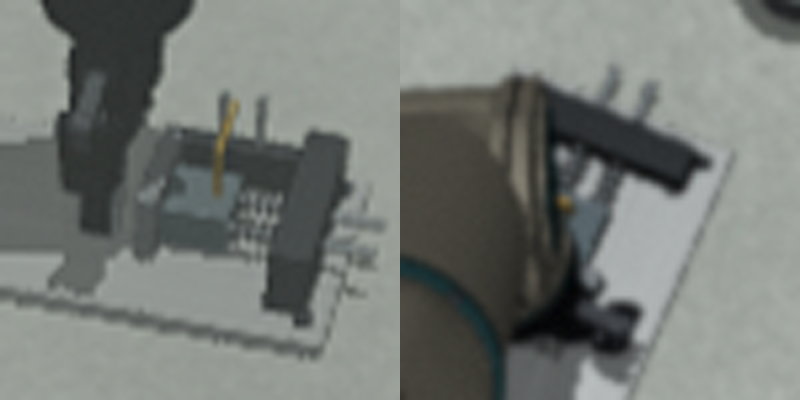

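The pointer base is at (218,190) and its tip at (235,105). It has moved about 15 mm by post spacing and now lies between the posts at (222,110) and (262,110). I'll nudge it towards the middle and ease the downward load.

{"method": "servo_tool", "body": {"series": [[[-0.1, 0, -0.03], [0, 0, 0], -1], [[-0.2, 0, -0.05], [0, 0, 0], -1], [[-0.3, 0, -0.05], [0, 0, 0], -1], [[-0.3, 0, -0.05], [0, 0, 0], -1], [[-0.3, 0, -0.05], [0, 0, 0], -1], [[-0.3, 0, -0.05], [0, 0, 0], -1], [[-0.3, 0, -0.05], [0, 0, 0], -1], [[-0.3, 0, -0.05], [0, 0, 0], -1]]}}

```text
time: 11.45
tcp_pos: [0.5666, 0.1408, 0.0371]
eef_rot: [-0.004, 0.184, 0.983, -0.0]
wrist_force: [-10.8, 3.4, 4.9]
grip_width: 0.0455
grip_force: 62.4
```

Run:
```python
from h import *
rep()
a,_,P=cam("side");rep();print(env.state()["eef_rot"],abs(env.state()["qd"]).max())
# brass pointer motion in fixture x: mask in side views, rays onto z=.055
z=np.load("side0.npz")["im"]
for I in(z,a):
    h=cv2.cvtColor(I,cv2.COLOR_RGB2HSV)[185:235,320:370]
    m=(h[...,0]>12)&(h[...,0]<32)&(h[...,1]>110);v,u=np.nonzero(m)
    F=ray(P,np.c_[u+320,v+185],.06)[:,:2]@ex-.4615
    print(m.sum(),u.mean()+320,v.mean()+185,F.mean())
C=cv2.resize(a[180:255,310:385,::-1],(600,600),interpolation=cv2.INTER_CUBIC)
cv2.imwrite("pics/s6.png",C)
```

```text
t 11.45 fix xy 0.014934193260392803 0.0003780682673337199 z 0.03707174191933984 F -11.290446409256425 -0.7557286771119291 4.861760868518639 tau [ 0.89643458  1.95071842 -0.1129525 ]
t 11.5 fix xy 0.014942489293162664 0.00040033783639742415 z 0.0370752889362099 F -11.244140423933267 0.668428876262904 4.778799210644136 tau [ 0.9148984   1.92530576 -0.10650045]
[-3.96602414e-03  1.83711950e-01  9.82972113e-01 -1.24281341e-04] 0.0014345632118864242
5 346.2 202.8 0.04840500905987792
5 353.2 203.0 0.0669519371099968
```

View pics/s6.png

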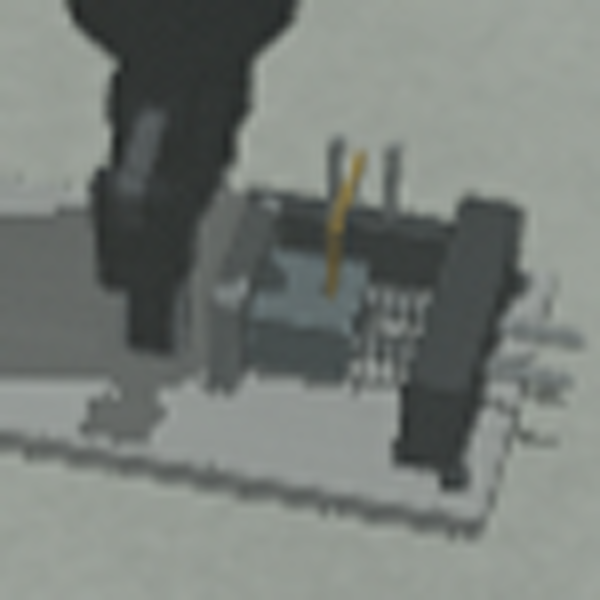

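The pointer tip at (358,160) sits between the posts at (335,150) and (393,155). Travel measures about 18 mm, with about 11 N at the wrist including bed friction, and the sink is upright and flush on the plate. I'm handing it in.

```bash
python3 -c "
from cell import env
print(env.sign_off())"
```

```text
the job is handed in; nothing more can be done
None
```

The job is handed in: the tall heat sink is upright on the fixture bed, centred and with its flat back against the stop, and the arm is still holding it with the stop pushed in about 18 mm and the pointer between the gauge posts; no verdict was returned.

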